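Show the pupil the bare medallion and its colour

TASK

With a fingertip, turn the square wooden bat on the banding wheel until the bare medallion of the plate on it (the one with only an outline, no blue flower) is on the side nearest to you. Then show the pupil where to paint and with which colour: point at the bare medallion, keeping your fingertips just above it for two seconds, and after that point in the same way at the dish of blue colour for two seconds, then draw your hand well back. The paint is fresh, so never touch the plate or the colour dishes, lift nothing, and leave everything else on the table where it stands.

Things in the scene. Friction and masses are not known exactly. Their poses are not given: they have to be found in the camera images.
- wheel: Base of the banding wheel (a decorator's hand turntable): grey cast foot, 144 mm wide, with a spindle, fixed to the table. Origin on the turning axis at table height; its axes stay parallel to the world's (x away from the robot), so the side nearest the robot is its -x side.
- bat: Turning part: square plywood bat 180 x 180 mm, 13 mm thick, its top 97 mm above the table, on a round steel head 170 mm across (73 to 84 mm above the table). Origin on the turning axis, 71 mm above the table; x and y square to the bat's sides. Turns either way without end about the vertical, with light friction (0.05 N m, under 1 N at a corner); stops within a few degrees when let go.
- plate: Round cream bisque plate, 156 mm across, 20 mm high, flat inside floor 6 mm thick with raised rim (117 mm above the table); loose, 0.3 kg, standing centred on the bat and turning with it by friction. Origin at the centre of its underside, 97 mm above the table; z up; the bare medallion lies on its -x axis. Not to be touched.
- bare (a point): Centre of the bare medallion on the plate's inside floor: a 34 mm circle, bold black outline, empty; 45 mm from the plate's centre, 104 mm above the table. The other three medallions, at quarter turns, hold blue flowers. Pointing at it: tool point (TCP) over the circle, fingertips at most a few centimetres above it.
- dish_blue: Small round white dish, 68 mm across, 16 mm high, with a hard dry cake of dark blue colour (51 mm across, top 10 mm above the table); loose, 90 g. Origin at the centre of its underside. One of three like dishes in a row at the robot's right, in varying order. Pointing at it: tool point over the cake, fingertips at most a few centimetres above it.
- dish_black: The like dish with black colour. Origin at the centre of its underside. Not to be touched.
- dish_red: The like dish with iron red (brownish red) colour. Origin at the centre of its underside. Not to be touched.
- vase_gourd: Blue and white gourd-shaped vase, 222 mm high, 104 mm wide, at the far left. Origin at the centre of its underside. Bystander.
- vase_tall: White cylindrical vase with gilt bands, 180 mm high, 92 mm wide, at the far right. Origin at the centre of its underside. Bystander.
- cup_bisque: Bisque cup, 72 mm wide and high, left of the wheel. Origin at the centre of its underside. Bystander.
- mug_white: White mug with a handle, 68 mm wide (about 100 mm with its handle), 62 mm high, near left. Origin at the centre of its underside. Bystander.
- brush_jar: Celadon green jar, 76 mm wide, 90 mm high, with four brushes standing in it up to 214 mm above the table, left of the wheel. Origin at the centre of its underside. Bystander.
Things that resemble listed ones, but are neither listed nor needed, are in the scene too. What is shaped like the dish_blue but green or yellow is not meant.

How it is judged:
By the outcome, as a careful person would: the job done as asked, in the order asked, and still so for the second after the job is handed in, with the robot touching nothing.
It also fails if it takes over 67 s, if anything falls off the work surface, if the arm or the gripper's body presses on something with over 40 N, if the wrist force passes 120 N, or if a joint passes its speed limit or range.

ROBOT

A 7-joint arm with a two-finger parallel gripper is mounted at the origin on the work surface. World frame = base frame: x ahead of the robot, y to its left, z up, the work surface at z = 0. Lengths are in m, angles in rad, forces in N, time in s.
With the tool pointing down it reaches from about 0.4 to 0.85 m from the base axis. Payload 6.9 kg.
Tool frame: the origin (TCP) lies between the finger pads, 19 mm behind the fingertips; this is the grasp point; z points along the fingers, y is the line along which they close (so a half turn about z gives the same grasp; the last joint's range is limited). The gripper opens to 85 mm and grips with 20 to 120 N. Pads are 22 mm wide; open, the fingers measure 114 mm over their backs; the gripper's body (76 mm by 85 mm) begins 54 mm behind the grasp point. The pads swing forward as they close: fully open they stand 13 mm farther back than shut.
Start: joints at [1.27, 0.507, -0.238, 1.5, 0.126, 1.149, -0.155], TCP at [0.247, -0.574, 0.25] pointing down, gripper open.
Joint ranges: [-3.08, 3.08], [-0.24, 2.05], [-1.43, 1.35], [0, 2.5], [-1.52, 4.66], [0.17, 1.96], [-2.89, 2.89]. Speed limits (rad/s): [2.39, 2.39, 3.14, 3.14, 3.14, 3.14, 3.14].

INTERFACE

Orientations are given as a unit quaternion [x, y, z, w].
In Python, from station import ctrl gives the robot as it stands.
- The arm moves only by the tool drive_tool, never from a script. Its argument "series" is a list of rows, each an object with "translation": the shift along the tool's x, y, z in mm, a list of three; "roll": the turn about the tool's z in rad. In form: [{"translation": [tx, ty, tz], "roll": roll}, ...]. A call has 1 to 12 rows; each row is the pose to reach, as a shift and turn from the pose commanded when the call began, along the tool's axes at that moment; what a row does not reach only later rows make up. A row lasts 1/12 s, in which the tool goes at most 41.7 mm and 7.16 degrees, less where a joint would pass 70% of its speed; a pose out of reach is approached as far as the arm can. A call with a gripper value outside its range is refused whole. "fingers" is the opening, from 0 (shut) to 1 (fully open), set as the call begins (left out, the last holds). The fingers move at their own pace and stop on an object; "squeeze" is the grip in N (left out, the last holds). Time passes only in rows, so rows that repeat a pose let the fingers close. It gives the time, the measured TCP pose, the force, the opening and the grip force at its end, in the units of the state.
- ctrl.observe(): the state, without advancing time (a new reading comes with each control period).
- ctrl.capture(name): name is "side" or "top" or "wrist"; returns a dict with "color" (480x640x3 uint8, blue, green, red), "depth" (480x640 float32, m along the optical axis (not along the pixel's ray), 0 where there is no reading), "K" (3x3 intrinsics, pixels), "pose" (4x4, takes a point from camera to world coordinates). Camera axes: x right, y up, looking along -z (the intrinsics and any distortion apply to the point x, -y, -z); pixel columns grow to the right and rows downward; lengths in m; the calibration is good to about 2 mm. A picture is of the moment at which its call begins.
- ctrl.finish_job(): hands the job in; it is judged then, once.
The state is a dict: "t": time; "joint_pos": joint angles; "dq": joint speeds; "effort": joint torques, N m; "tcp_pos": TCP position; "orientation": TCP orientation; "wrist_force": force on the tool from outside, world axes, zero at the start; "wrist_torque": the same for the moment, N m; "gripper_width": finger opening in m; "grasp_force": force on a finger pad.
Only numpy, scipy, OpenCV 4.12 (cv2) and the standard library are available. Lean on these libraries where they do the work, as an engineer would, in place of code of your own. Each camera call takes 0.05 s, during which the arm holds its last target. There are 200 camera calls.

## Working session

There is one attempt and no reset: what is moved stays moved. The work goes in short steps, Python scripts to look and compute and a tool call to move; the robot and the scene stay as the last step left them, time stands still between calls to the robot, and variables do not carry over. Pictures are saved under pics/ and viewed, at most 10 in all, crops included, and the job is handed in when it is done.

Besides the shell and the picture viewer there is one more tool, called after "Call:" by a JSON object that holds its "api" and its "payload". drive_tool: Moves the arm, as the interface text tells. Its arguments: {"type":"object","properties":{"series":{"type":"array","items":{"type":"object","properties":{"translation":{"type":"array","items":{"type":"number"}},"roll":{"type":"number"}}}},"fingers":{"type":"number"},"squeeze":{"type":"number"}},"required":["series"]}

```bash
mkdir -p pics; python3 - <<'E'
from station import ctrl
import cv2,pickle
s=ctrl.observe(); print({k:s[k] for k in('t','tcp_pos','orientation','wrist_force','gripper_width')})
for n in("top","side"):
    c=ctrl.capture(n); cv2.imwrite(f"pics/{n}0.png",c["color"]); pickle.dump(c,open(f"{n}0.pkl","wb")); print(n,c["K"].tolist(),c["pose"].round(3).tolist())
E
```

```text
{'t': 0.0, 'tcp_pos': array([ 0.24647687, -0.57384045,  0.24911587]), 'orientation': array([ 9.79483721e-01,  2.01521334e-01, -1.89668760e-04, -8.69891338e-04]), 'wrist_force': array([ 0.51503204, -0.68933521,  0.08269459]), 'gripper_width': 0.08546801277384626}
top [[523.3701114448247, 0.0, 334.4150202277819], [0.0, 523.3701114448247, 240.14483777219795], [0.0, 0.0, 1.0]] [[-0.003, 0.998, -0.058, 0.417], [-1.0, -0.002, 0.014, -0.003], [0.014, 0.058, 0.998, 1.497], [0.0, 0.0, 0.0, 1.0]]
side [[615.7643505999547, 0.0, 319.428068429567], [0.0, 615.7643505999547, 231.85338755698663], [0.0, 0.0, 1.0]] [[-0.9, 0.306, -0.31, -0.006], [-0.436, -0.606, 0.666, 1.102], [0.016, 0.734, 0.678, 1.215], [0.0, 0.0, 0.0, 1.0]]
```

View pics/top0.png

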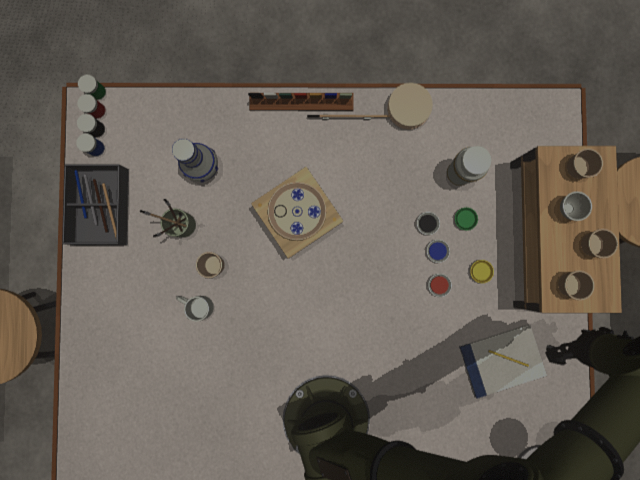

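View pics/side0.png

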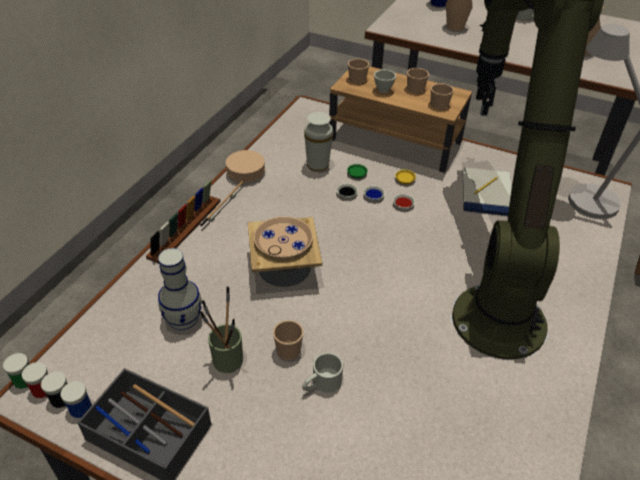

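The top view shows the bat centred near (297,212), with its corners at about (305,168), (342,215), (289,259) and (250,207). The bare medallion is at (280,211), on the +y side. The blue dish is at (437,251), between black (428,223) and red (439,285), with green and yellow decoys to their right. The side view agrees with this.

```bash
cat > h.py <<'E'
import numpy as np,cv2
from station import ctrl
def pt(c,u,v,z):
    K,P=c["K"],c["pose"]; d=P[:3,:3]@np.array([(u-K[0,2])/K[0,0],-(v-K[1,2])/K[1,1],-1]); o=P[:3,3]
    return o+d*(z-o[2])/d[2]
def cents(c,box,mask,z):
    x0,y0,x1,y1=box; m=np.zeros(mask.shape,np.uint8); m[y0:y1,x0:x1]=mask[y0:y1,x0:x1]
    n,l,s,ce=cv2.connectedComponentsWithStats(m)
    return [(s[i,4],pt(c,*ce[i],z)[:2].round(4)) for i in range(1,n) if s[i,4]>8]
def look(c,wheel=(250,165,345,262)):
    hsv=cv2.cvtColor(c["color"],cv2.COLOR_BGR2HSV)
    blue=((hsv[...,0]>100)&(hsv[...,0]<135)&(hsv[...,1]>110)).astype(np.uint8)
    return cents(c,wheel,blue,.104),cents(c,(415,235,460,268),blue,.01)
E
python3 - <<'E'
import pickle,cv2
from h import *
c=pickle.load(open("top0.pkl","rb"))
a,b=look(c); print(a); print("dish",b)
print("bare",pt(c,280,211,.104)); 
print("corners",[pt(c,*p,.097)[:2].round(3).tolist() for p in((305,168),(342,215),(289,259),(250,207))])
# bat from depth: points with z 0.09..0.103
K,P=c["K"],c["pose"]; v,u=np.mgrid[160:268,245:348]; d=c["depth"][160:268,245:348]
p=np.stack([(u-K[0,2])/K[0,0]*d,-(v-K[1,2])/K[1,1]*d,-d],-1)@P[:3,:3].T+P[:3,3]
m=(p[...,2]>.088)&(p[...,2]<.14); print(m.sum(), cv2.minAreaRect((p[m][:,:2]).astype(np.float32)))
for n,q in dict(black=(428,223),red=(439,285),green=(465,218),yellow=(481,271)).items(): print(n,pt(c,*q,.01)[:2].round(3))
print("tallvase",pt(c,474,162,.18).round(3),"gourd",pt(c,183,150,.222).round(3),"cup",pt(c,210,265,.072).round(3),"jar",pt(c,178,220,.09).round(3),"mug",pt(c,200,307,.06).round(3))
cv2.imwrite("pics/crop0.png",cv2.resize(c["color"][160:268,245:348],None,fx=5,fy=5,interpolation=cv2.INTER_CUBIC))
E
```

```text
[(np.int32(44), array([0.6208, 0.0771])), (np.int32(44), array([0.5744, 0.032 ])), (np.int32(39), array([0.5302, 0.0781]))]
dish [(np.int32(229), array([ 0.4717, -0.3174]))]
bare [0.57528355 0.12225586 0.104     ]
corners [[0.693, 0.056], [0.565, -0.044], [0.447, 0.098], [0.587, 0.203]]
4457 ((0.5731393694877625, 0.07788186520338058), (0.1805848926305771, 0.18013399839401245), 34.102569580078125)
black [ 0.551 -0.292]
red [ 0.374 -0.321]
green [ 0.565 -0.398]
yellow [ 0.414 -0.441]
tallvase [ 0.692 -0.379  0.18 ] gourd [0.713 0.35  0.222] cup [0.432 0.314 0.072] jar [0.553 0.397 0.09 ] mug [0.318 0.343 0.06 ]
```

View pics/crop0.png

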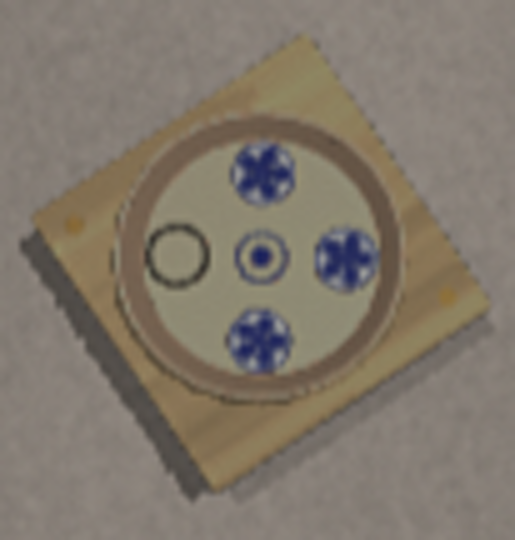

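The plate centre is at about (0.574, 0.0775), with the bare medallion at bearing +90°, so the bat needs a +90° (anticlockwise) turn. I'll push the right-hand face (normal −146°) near its corner with shut fingers. First I move across at height.

Call:
{"api": "drive_tool", "payload": {"series": [{"translation": [15,-13,0]},{"translation": [45,-38,0]},{"translation": [75,-64,0]},{"translation": [105,-89,0]},{"translation": [136,-115,0]},{"translation": [167,-142,0]},{"translation": [198,-168,0]},{"translation": [229,-195,0]},{"translation": [260,-221,0]},{"translation": [290,-247,0]},{"translation": [320,-272,0]},{"translation": [350,-297,0]}], "fingers": 0, "squeeze": 20}}

```text
validation failed for argument at $.se...
```

Call:
{"api": "drive_tool", "payload": {"series": [{"translation": [25,-22,0]},{"translation": [50,-43,0]},{"translation": [75,-64,0]},{"translation": [90,-77,0]},{"translation": [91,-78,0]},{"translation": [91,-78,0]},{"translation": [91,-78,0]}]}}

```text
validation failed for argument at $.se...
```

```bash
cat >> h.py <<'E'
def rows(W,s=None):
    "world points (m) -> tool shifts (mm) from the measured pose"
    from scipy.spatial.transform import Rotation as R
    s=s or ctrl.observe(); T=R.from_quat(s["orientation"])
    return (T.inv().apply(np.asarray(W)-s["tcp_pos"])*1e3).round().astype(int).tolist()
C=np.array([.574,.0775])
def arc(b,r,z): b=np.radians(b); return np.stack([C[0]+r*np.cos(b),C[1]+r*np.sin(b),np.full_like(b,z)],-1)
E
python3 - <<'E'
from h import *
s=ctrl.observe(); print(s["t"],s["tcp_pos"].round(4),s["orientation"].round(4),s["gripper_width"],s["wrist_force"].round(2))
print("pre",rows([[.503,-.055,s["tcp_pos"][2]],[.503,-.055,.103],[.525,-.040,.103]]))
print([a for a in look(ctrl.capture("top"))])
E
```

```text
0.1 [ 0.2465 -0.5739  0.2492] [ 9.795e-01  2.015e-01 -1.000e-04 -8.000e-04] 0.08485917579745425 [-0.26 -0.36  0.36]
pre [[441, -376, 1], [440, -375, 147], [467, -380, 147]]
[[(np.int32(44), array([0.6207, 0.0767])), (np.int32(44), array([0.5744, 0.032 ])), (np.int32(39), array([0.5302, 0.0781]))], [(np.int32(230), array([ 0.4716, -0.3174]))]]
```

Every row probably needs `roll`, so I'll include it.

Call:
{"api": "drive_tool", "payload": {"series": [{"translation": [15,-13,0],"roll": 0},{"translation": [45,-38,0],"roll": 0},{"translation": [75,-64,0],"roll": 0},{"translation": [105,-89,0],"roll": 0},{"translation": [136,-115,0],"roll": 0},{"translation": [167,-142,0],"roll": 0},{"translation": [198,-168,0],"roll": 0},{"translation": [229,-195,0],"roll": 0},{"translation": [260,-221,0],"roll": 0},{"translation": [290,-247,0],"roll": 0},{"translation": [320,-272,0],"roll": 0},{"translation": [350,-297,0],"roll": 0}], "fingers": 0, "squeeze": 20}}

```text
t: 1.15
tcp_pos: [0.4513, -0.1614, 0.2501]
orientation: [0.979, 0.201, -0.0, 0.0]
wrist_force: [0.9, -1.0, -0.7]
gripper_width: 0.0001
grasp_force: 0.0
```

Call:
{"api": "drive_tool", "payload": {"series": [{"translation": [25,-22,0],"roll": 0},{"translation": [50,-43,0],"roll": 0},{"translation": [75,-64,0],"roll": 0},{"translation": [89,-76,0],"roll": 0},{"translation": [91,-78,20],"roll": 0},{"translation": [91,-78,50],"roll": 0},{"translation": [91,-78,80],"roll": 0},{"translation": [91,-78,110],"roll": 0},{"translation": [91,-78,135],"roll": 0},{"translation": [91,-78,146],"roll": 0},{"translation": [91,-78,147],"roll": 0},{"translation": [91,-78,147],"roll": 0}]}}

```text
t: 2.15
tcp_pos: [0.5035, -0.0555, 0.1025]
orientation: [0.979, 0.202, -0.001, -0.0]
wrist_force: [0.2, -0.3, 0.5]
gripper_width: 0.0003
grasp_force: 0.0
```

```bash
python3 - <<'E'
from h import *
s=ctrl.observe(); print(s["t"],s["tcp_pos"].round(4),s["orientation"].round(4),s["wrist_force"].round(2))
c=ctrl.capture("top"); print(look(c)[0]); cv2.imwrite("pics/pre.png",cv2.resize(c["color"][150:290,230:430],None,fx=4,fy=4))
print(rows(np.vstack([[.515,-.047,.103],arc(np.linspace(-111.8,-26,23),.125,.103)])))
E
```

```text
2.15 [ 0.5035 -0.0555  0.1025] [ 9.795e-01  2.016e-01 -8.000e-04 -3.000e-04] [ 0.22 -0.3   0.49]
[(np.int32(45), array([0.6209, 0.077 ])), (np.int32(43), array([0.5742, 0.0322])), (np.int32(37), array([0.5306, 0.0786]))]
[[13, -4, 0], [28, -6, 0], [34, -1, 0], [41, 5, 0], [48, 10, 0], [55, 14, 0], [63, 18, 0], [71, 22, 0], [79, 24, 0], [87, 27, 0], [95, 28, 0], [104, 30, 0], [112, 30, 0], [121, 30, 0], [129, 30, 0], [137, 29, 0], [146, 27, 0], [154, 25, 0], [162, 22, 0], [170, 19, 0], [177, 15, 0], [185, 10, 0], [192, 5, 0], [198, 0, 0]]
```

View pics/pre.png

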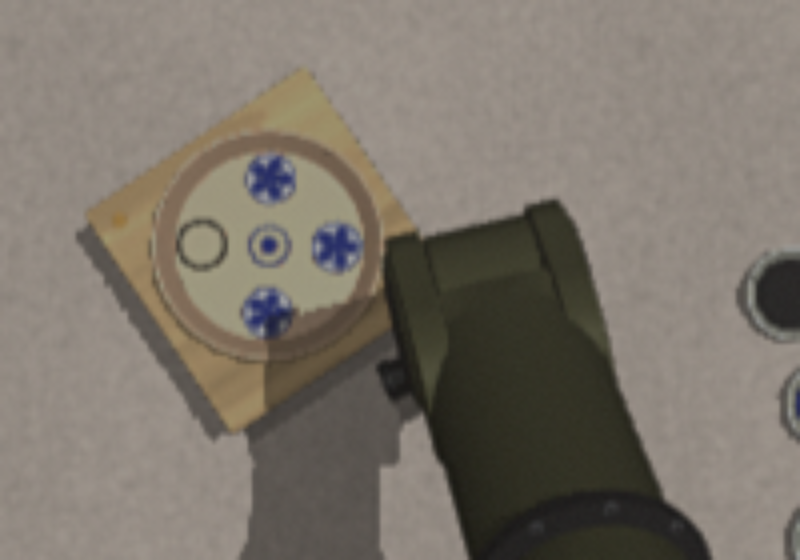

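The bat is still in place and the finger is just off its right-hand face. I push along the arc.

Call:
{"api": "drive_tool", "payload": {"series": [{"translation": [7,-2,0],"roll": 0},{"translation": [14,-4,0],"roll": 0},{"translation": [21,-5,0],"roll": 0},{"translation": [28,-6,0],"roll": 0},{"translation": [34,-1,0],"roll": 0},{"translation": [41,5,0],"roll": 0},{"translation": [48,10,0],"roll": 0},{"translation": [55,14,0],"roll": 0},{"translation": [63,18,0],"roll": 0},{"translation": [71,22,0],"roll": 0},{"translation": [79,24,0],"roll": 0},{"translation": [87,27,0],"roll": 0}]}}

```text
t: 3.2
tcp_pos: [0.5953, -0.0462, 0.1029]
orientation: [0.98, 0.201, -0.0, 0.0]
wrist_force: [-0.8, 0.1, -0.5]
gripper_width: 0.0001
grasp_force: 0.1
```

Call:
{"api": "drive_tool", "payload": {"series": [{"translation": [8,1,0],"roll": 0},{"translation": [17,3,0],"roll": 0},{"translation": [25,3,0],"roll": 0},{"translation": [34,3,0],"roll": 0},{"translation": [42,3,0],"roll": 0},{"translation": [50,2,0],"roll": 0},{"translation": [59,0,0],"roll": 0},{"translation": [67,-2,0],"roll": 0},{"translation": [73,-4,0],"roll": 0},{"translation": [78,-6,0],"roll": 0},{"translation": [82,-8,0],"roll": 0},{"translation": [84,-9,0],"roll": 0}]}}

```text
t: 4.2
tcp_pos: [0.6684, -0.0038, 0.103]
orientation: [0.979, 0.202, 0.0, -0.0]
wrist_force: [0.7, -0.2, -0.4]
gripper_width: -0.0001
grasp_force: 0.3
```

```bash
python3 - <<'E'
from h import *
s=ctrl.observe(); print(s["t"],s["tcp_pos"].round(4),s["wrist_force"].round(2))
c=ctrl.capture("top"); print(look(c)[0]); cv2.imwrite("pics/push1.png",cv2.resize(c["color"][150:290,230:430],None,fx=4,fy=4))
w=np.degrees(np.arctan2(s["tcp_pos"][1]-C[1],s["tcp_pos"][0]-C[0])); print("bearing",w,np.hypot(*(s["tcp_pos"][:2]-C)))
print(rows(arc(np.linspace(w,w+24,9),.125,.103)))
E
```

```text
4.2 [ 0.6684 -0.0038  0.103 ] [ 0.66 -0.2  -0.37]
[(np.int32(41), array([0.6173, 0.0644])), (np.int32(44), array([0.5894, 0.1216])), (np.int32(44), array([0.5599, 0.0365]))]
bearing -40.727549701173864 0.12459754378976892
[[0, 0, 0], [6, -3, 0], [12, -6, 0], [17, -9, 0], [22, -13, 0], [27, -18, 0], [32, -22, 0], [37, -27, 0], [41, -31, 0]]
```

View pics/push1.png

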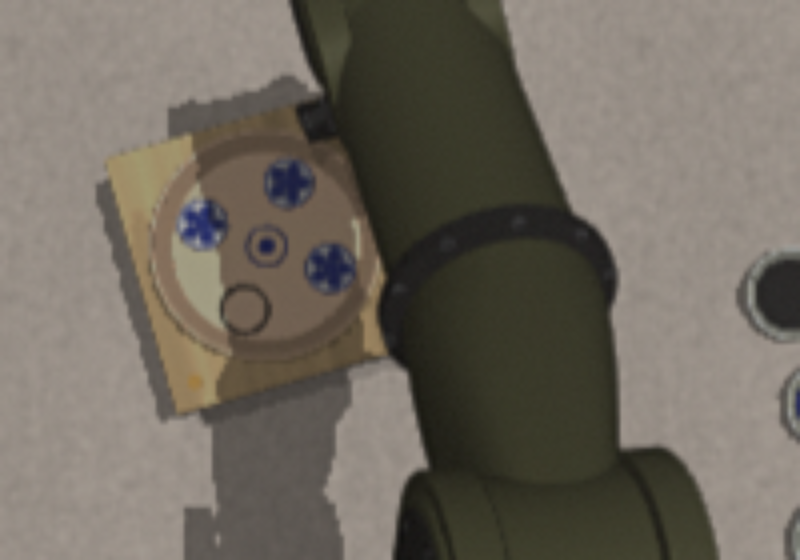

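The bat has turned about 71° and the bare medallion is at crop (245,308), so about 19° remain. I continue slowly.

Call:
{"api": "drive_tool", "payload": {"series": [{"translation": [4,-2,0],"roll": 0},{"translation": [9,-4,0],"roll": 0},{"translation": [13,-7,0],"roll": 0},{"translation": [17,-9,0],"roll": 0},{"translation": [21,-12,0],"roll": 0},{"translation": [25,-16,0],"roll": 0},{"translation": [28,-19,0],"roll": 0},{"translation": [31,-21,0],"roll": 0},{"translation": [33,-23,0],"roll": 0},{"translation": [34,-24,0],"roll": 0},{"translation": [34,-24,0],"roll": 0}]}}

```text
t: 5.17
tcp_pos: [0.6899, 0.0315, 0.103]
orientation: [0.979, 0.202, 0.0, -0.0]
wrist_force: [-1.1, -0.0, 1.7]
gripper_width: -0.0003
grasp_force: 0.2
```

```bash
cat >> h.py <<'E'
def ang(c):
    return [(int(n),p.tolist(),round(float(np.degrees(np.arctan2(p[1]-.0775,p[0]-.5745))),1)) for n,p in look(c)[0]]
E
python3 - <<'E'
from h import *
s=ctrl.observe(); print(s["t"],s["tcp_pos"].round(4),s["wrist_force"].round(2))
w=np.degrees(np.arctan2(s["tcp_pos"][1]-C[1],s["tcp_pos"][0]-C[0])); print("bearing",w)
c=ctrl.capture("top"); print(ang(c)); cv2.imwrite("pics/push2.png",c["color"][150:290,230:430])
print(rows(arc(np.linspace(w,w+6,4),.125,.103)), rows([[.68,-.06,.103],[.68,-.06,.25]]))
E
```

```text
5.1667 [0.6899 0.0315 0.103 ] [-1.07 -0.02  1.72]
bearing -21.664963970915572
[(42, [0.6195, 0.0797], 2.8), (35, [0.5747, 0.1243], 89.8)]
[[1, 0, 0], [4, -3, 0], [6, -6, 0], [9, -10, 0]] [[-45, 80, 0], [-45, 80, -147]]
```

The turn is right to within about 1–3°. I back straight off the face, rise, and check.

Call:
{"api": "drive_tool", "payload": {"series": [{"translation": [2,8,0],"roll": 0},{"translation": [4,22,0],"roll": 0},{"translation": [7,38,0],"roll": 0},{"translation": [7,45,-5],"roll": 0},{"translation": [7,47,-30],"roll": 0},{"translation": [7,47,-65],"roll": 0},{"translation": [7,47,-100],"roll": 0},{"translation": [7,47,-130],"roll": 0},{"translation": [-10,60,-140],"roll": 0},{"translation": [-40,80,-140],"roll": 0},{"translation": [-70,100,-140],"roll": 0},{"translation": [-80,107,-140],"roll": 0}]}}

```text
t: 6.22
tcp_pos: [0.6561, -0.1065, 0.2438]
orientation: [0.98, 0.198, -0.001, 0.002]
wrist_force: [1.7, -1.6, 0.2]
gripper_width: -0.0001
grasp_force: 0.0
```

```bash
python3 - <<'E'
from h import *
s=ctrl.observe(); print(s["t"],s["tcp_pos"].round(4))
c=ctrl.capture("top"); print(look(c)[1],ang(c)); cv2.imwrite("pics/after.png",cv2.resize(c["color"][150:290,230:430],None,fx=4,fy=4))
z=s["tcp_pos"][2]
print(rows([[.529,.0775,z],[.529,.0775,.147]]))
E
```

```text
6.2167 [ 0.6561 -0.1065  0.2438]
[(np.int32(215), array([ 0.4711, -0.3192]))] [(44, [0.6199, 0.0798], 2.9), (42, [0.5749, 0.1247], 89.5), (33, [0.5744, 0.0338], -90.1)]
[[-45, -220, -1], [-45, -220, 96]]
```

View pics/after.png

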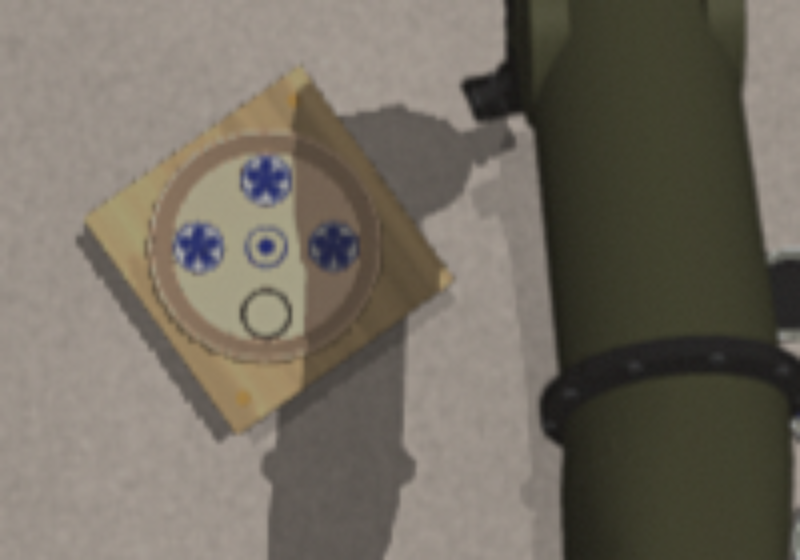

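The bare medallion at crop (266,313) is directly on the near side. I move over it, lower, and hold for more than 2 s.

Call:
{"api": "drive_tool", "payload": {"series": [{"translation": [-3,-15,0],"roll": 0},{"translation": [-9,-45,0],"roll": 0},{"translation": [-16,-80,0],"roll": 0},{"translation": [-24,-115,0],"roll": 0},{"translation": [-31,-150,0],"roll": 0},{"translation": [-38,-185,0],"roll": 0},{"translation": [-43,-210,0],"roll": 0},{"translation": [-45,-220,0],"roll": 0},{"translation": [-45,-220,15],"roll": 0},{"translation": [-45,-220,35],"roll": 0},{"translation": [-45,-220,55],"roll": 0},{"translation": [-45,-220,70],"roll": 0}]}}

```text
t: 7.27
tcp_pos: [0.5307, 0.0843, 0.172]
orientation: [0.98, 0.201, -0.0, 0.0]
wrist_force: [-0.3, -0.4, -0.2]
gripper_width: 0.0001
grasp_force: 0.0
```

```bash
python3 - <<'E'
from h import *
s=ctrl.observe(); print(s["t"],s["tcp_pos"].round(4)); print(rows([[.529,.078,.147]]))
E
```

```text
7.2667 [0.5307 0.0843 0.172 ]
[[-4, 5, 25]]
```

Call:
{"api": "drive_tool", "payload": {"series": [{"translation": [-2,2,8],"roll": 0},{"translation": [-4,5,16],"roll": 0},{"translation": [-4,5,23],"roll": 0},{"translation": [-4,5,25],"roll": 0},{"translation": [-4,5,25],"roll": 0},{"translation": [-4,5,25],"roll": 0},{"translation": [-4,5,25],"roll": 0},{"translation": [-4,5,25],"roll": 0},{"translation": [-4,5,25],"roll": 0},{"translation": [-4,5,25],"roll": 0},{"translation": [-4,5,25],"roll": 0},{"translation": [-4,5,25],"roll": 0}]}}

```text
t: 8.27
tcp_pos: [0.5287, 0.0792, 0.1481]
orientation: [0.979, 0.202, 0.0, -0.0]
wrist_force: [-0.1, -0.2, 0.2]
gripper_width: -0.0002
grasp_force: 0.0
```

Call:
{"api": "drive_tool", "payload": {"series": [{"translation": [0,0,0],"roll": 0},{"translation": [0,0,0],"roll": 0},{"translation": [0,0,0],"roll": 0},{"translation": [0,0,0],"roll": 0},{"translation": [0,0,0],"roll": 0},{"translation": [0,0,0],"roll": 0},{"translation": [0,0,0],"roll": 0},{"translation": [0,0,0],"roll": 0},{"translation": [0,0,0],"roll": 0},{"translation": [0,0,0],"roll": 0},{"translation": [0,0,0],"roll": 0},{"translation": [0,0,0],"roll": 0}]}}

```text
t: 9.27
tcp_pos: [0.5287, 0.0791, 0.148]
orientation: [0.979, 0.202, 0.0, -0.0]
wrist_force: [0.1, 0.5, -0.2]
gripper_width: 0.0001
grasp_force: 0.0
```

Call:
{"api": "drive_tool", "payload": {"series": [{"translation": [0,0,0],"roll": 0},{"translation": [0,0,0],"roll": 0},{"translation": [0,0,0],"roll": 0},{"translation": [0,0,0],"roll": 0},{"translation": [0,0,0],"roll": 0},{"translation": [0,0,0],"roll": 0},{"translation": [0,0,0],"roll": 0},{"translation": [0,0,0],"roll": 0},{"translation": [0,0,0],"roll": 0},{"translation": [0,0,0],"roll": 0},{"translation": [0,0,0],"roll": 0},{"translation": [0,0,0],"roll": 0}]}}

```text
t: 10.27
tcp_pos: [0.5287, 0.0791, 0.148]
orientation: [0.979, 0.202, -0.0, -0.0]
wrist_force: [0.5, 0.8, 0.5]
gripper_width: 0.0001
grasp_force: 0.0
```

```bash
python3 - <<'E'
from h import *
s=ctrl.observe(); print(s["t"],s["tcp_pos"].round(4)); print(rows([[.529,.078,.23],[.4715,-.318,.23],[.4715,-.318,.055]]))
E
```

```text
10.2667 [0.5287 0.0791 0.148 ]
[[0, 1, -82], [-209, 342, -82], [-209, 342, 93]]
```

Call:
{"api": "drive_tool", "payload": {"series": [{"translation": [0,0,0],"roll": 0},{"translation": [0,0,0],"roll": 0},{"translation": [0,0,-12],"roll": 0},{"translation": [0,0,-40],"roll": 0},{"translation": [0,0,-70],"roll": 0},{"translation": [-4,6,-82],"roll": 0},{"translation": [-18,28,-82],"roll": 0},{"translation": [-35,57,-82],"roll": 0},{"translation": [-53,87,-82],"roll": 0},{"translation": [-71,117,-82],"roll": 0},{"translation": [-89,147,-82],"roll": 0},{"translation": [-107,177,-82],"roll": 0}]}}

```text
t: 11.27
tcp_pos: [0.4998, -0.1273, 0.2302]
orientation: [0.979, 0.202, 0.0, 0.0]
wrist_force: [2.0, -1.1, 0.8]
gripper_width: -0.0002
grasp_force: 0.0
```

Call:
{"api": "drive_tool", "payload": {"series": [{"translation": [-18,30,0],"roll": 0},{"translation": [-36,60,0],"roll": 0},{"translation": [-54,89,0],"roll": 0},{"translation": [-72,118,0],"roll": 0},{"translation": [-88,143,0],"roll": 0},{"translation": [-98,159,0],"roll": 0},{"translation": [-102,165,0],"roll": 0},{"translation": [-102,165,15],"roll": 0},{"translation": [-102,165,45],"roll": 0},{"translation": [-102,165,75],"roll": 0},{"translation": [-102,165,100],"roll": 0},{"translation": [-102,165,120],"roll": 0}]}}

```text
t: 12.27
tcp_pos: [0.4715, -0.3158, 0.1082]
orientation: [0.979, 0.202, -0.0, -0.001]
wrist_force: [-0.3, 0.0, -0.3]
gripper_width: -0.0
grasp_force: 0.0
```

```bash
python3 - <<'E'
from h import *
s=ctrl.observe(); print(s["t"],s["tcp_pos"].round(4)); print(rows([[.4715,-.318,.051]]))
E
```

```text
12.2667 [ 0.4715 -0.3158  0.1082]
[[-1, 2, 57]]
```

Call:
{"api": "drive_tool", "payload": {"series": [{"translation": [-1,2,15],"roll": 0},{"translation": [-1,2,30],"roll": 0},{"translation": [-1,2,43],"roll": 0},{"translation": [-1,2,52],"roll": 0},{"translation": [-1,2,55],"roll": 0},{"translation": [-1,2,55],"roll": 0},{"translation": [-1,2,55],"roll": 0},{"translation": [-1,2,55],"roll": 0},{"translation": [-1,2,55],"roll": 0},{"translation": [-1,2,55],"roll": 0},{"translation": [-1,2,55],"roll": 0},{"translation": [-1,2,55],"roll": 0}]}}

```text
t: 13.27
tcp_pos: [0.4716, -0.3199, 0.0553]
orientation: [0.98, 0.201, 0.0, 0.0]
wrist_force: [0.1, 0.2, 0.6]
gripper_width: 0.0003
grasp_force: 0.0
```

Call:
{"api": "drive_tool", "payload": {"series": [{"translation": [0,0,0],"roll": 0},{"translation": [0,0,0],"roll": 0},{"translation": [0,0,0],"roll": 0},{"translation": [0,0,0],"roll": 0},{"translation": [0,0,0],"roll": 0},{"translation": [0,0,0],"roll": 0},{"translation": [0,0,0],"roll": 0},{"translation": [0,0,0],"roll": 0},{"translation": [0,0,0],"roll": 0},{"translation": [0,0,0],"roll": 0},{"translation": [0,0,0],"roll": 0},{"translation": [0,0,0],"roll": 0}]}}

```text
t: 14.27
tcp_pos: [0.4715, -0.3198, 0.055]
orientation: [0.979, 0.202, 0.0, -0.0]
wrist_force: [-0.3, 0.5, -0.7]
gripper_width: 0.0001
grasp_force: 0.0
```

Call:
{"api": "drive_tool", "payload": {"series": [{"translation": [0,0,0],"roll": 0},{"translation": [0,0,0],"roll": 0},{"translation": [0,0,0],"roll": 0},{"translation": [0,0,0],"roll": 0},{"translation": [0,0,0],"roll": 0},{"translation": [0,0,0],"roll": 0},{"translation": [0,0,0],"roll": 0},{"translation": [0,0,0],"roll": 0},{"translation": [0,0,0],"roll": 0},{"translation": [0,0,0],"roll": 0},{"translation": [0,0,0],"roll": 0},{"translation": [0,0,0],"roll": 0}]}}

```text
t: 15.27
tcp_pos: [0.4715, -0.3198, 0.055]
orientation: [0.979, 0.201, -0.0, -0.0]
wrist_force: [-0.1, 0.8, -0.2]
gripper_width: 0.0002
grasp_force: 0.0
```

```bash
python3 - <<'E'
from h import *
s=ctrl.observe(); print(s["t"],s["tcp_pos"].round(4)); print(rows([[.4715,-.318,.25],[.2465,-.574,.25]]))
c=ctrl.capture("side"); cv2.imwrite("pics/dish.png",c["color"])
E
```

```text
15.2667 [ 0.4715 -0.3198  0.055 ]
[[1, -2, -195], [-307, 145, -195]]
```

View pics/dish.png

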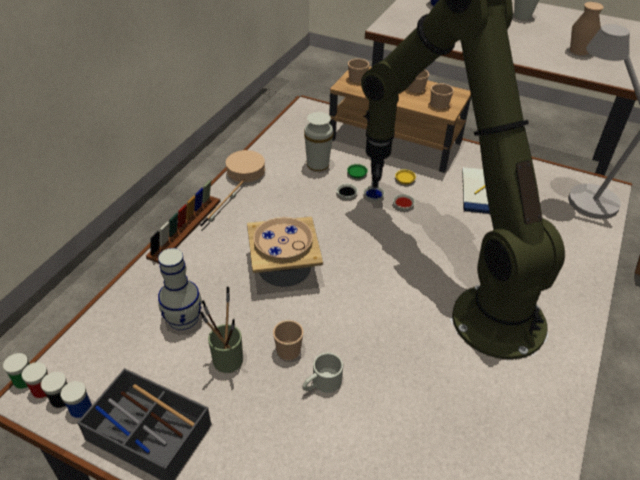

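The fingertips are just above the blue dish at (373,192), and everything else stands as before. I hold a moment longer, then draw back.

Call:
{"api": "drive_tool", "payload": {"series": [{"translation": [0,0,0],"roll": 0},{"translation": [0,0,0],"roll": 0},{"translation": [0,0,0],"roll": 0},{"translation": [0,0,-10],"roll": 0},{"translation": [0,0,-35],"roll": 0},{"translation": [0,0,-65],"roll": 0},{"translation": [0,0,-95],"roll": 0},{"translation": [0,0,-125],"roll": 0},{"translation": [0,0,-155],"roll": 0},{"translation": [0,0,-180],"roll": 0},{"translation": [0,0,-195],"roll": 0},{"translation": [-10,5,-195],"roll": 0}]}}

```text
t: 16.32
tcp_pos: [0.4672, -0.3271, 0.2547]
orientation: [0.979, 0.203, 0.003, 0.002]
wrist_force: [1.1, 0.0, 0.2]
gripper_width: 0.0005
grasp_force: 0.0
```

Call:
{"api": "drive_tool", "payload": {"series": [{"translation": [-25,12,0],"roll": 0},{"translation": [-52,25,0],"roll": 0},{"translation": [-80,38,0],"roll": 0},{"translation": [-108,51,0],"roll": 0},{"translation": [-136,64,0],"roll": 0},{"translation": [-164,77,0],"roll": 0},{"translation": [-192,90,0],"roll": 0},{"translation": [-220,103,0],"roll": 0},{"translation": [-246,116,0],"roll": 0},{"translation": [-268,127,0],"roll": 0},{"translation": [-285,135,0],"roll": 0},{"translation": [-292,139,0],"roll": 0}]}}

```text
t: 17.32
tcp_pos: [0.2467, -0.5735, 0.2492]
orientation: [0.98, 0.199, -0.001, -0.0]
wrist_force: [0.0, -0.2, -0.8]
gripper_width: -0.0002
grasp_force: 0.0
```

Call:
{"api": "drive_tool", "payload": {"series": [{"translation": [0,0,0],"roll": 0},{"translation": [0,0,0],"roll": 0},{"translation": [0,0,0],"roll": 0},{"translation": [0,0,0],"roll": 0}]}}

```text
t: 17.65
tcp_pos: [0.2525, -0.5701, 0.2501]
orientation: [0.979, 0.203, 0.0, -0.0]
wrist_force: [0.3, 0.1, -1.0]
gripper_width: -0.0003
grasp_force: 0.0
```

```bash
python3 - <<'E'
from h import *
s=ctrl.observe(); print(s["t"],s["tcp_pos"].round(4),np.abs(s["dq"]).max())
c=ctrl.capture("top"); print(look(c)[1],ang(c))
print(ctrl.finish_job())
E
```

```text
17.65 [ 0.2525 -0.5701  0.2501] 0.00619408390361649
[(np.int32(230), array([ 0.4715, -0.3176]))] [(43, [0.6198, 0.0799], 3.0), (43, [0.5747, 0.1245], 89.8), (43, [0.5746, 0.0348], -89.9)]
the job is handed in; nothing more can be done
None
```

The job is handed in at 17.7 s: the bare medallion is on the near side to within about 3°, I pointed at it and then at the blue dish for over 2 s each, and the hand is drawn well back, with no sign in the images or force readings of anything else being touched or moved.

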